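Lever the laboratory shaker up onto its drop legs

TASK

Take the pry bar, rest it over the fulcrum block with its blade under the front lip of the heavy shaker, and lever the front up until the two spring legs at its sides swing fully under it; lift with the bar only, do not force the shaker hard against its two hold-down clips, and leave the other things alone. Then let the shaker down onto the legs, draw the bar out and leave it lying flat on the bench, clear of the shaker and the fulcrum block.

Things in the scene. Friction and masses are not known exactly. Their poses are not given: they have to be found in the camera images.
- shaker: heavy white bench shaker (5 kg, give or take a fifth, loose), 220 mm deep (its x, from front to back) and 260 mm wide; origin at the centre of its footprint, at the underside of its four feet, which stand on the plate. Front face at x = -110, flat underside at z = 20, platform top at z = 102. It tips up about its back feet (x about 95)
- lip (a point): middle of the lower edge of the shaker's front face, 20 mm above the plate at the start; pry within 25 mm of it. A rib under the shaker stops a blade pushed 37 mm in behind this edge. Lifting takes 15 to 32 N here; over 50 N between bar and shaker is forcing it
- legs (a joint): angle of the two spring legs on one shaft at the shaker's sides (rad): 0 at the start, splayed forward with the tips on the plate; a spring swings them back as the front rises; 0.84 is fully under, against the stop. They come under and hold once the lip has risen about 11 mm, and the lip then rests about 10 to 11 mm up
- fulcrum: dark steel block fixed on the plate (more or less sunk in it) in front of the shaker, 36 mm (its x) by 70 mm (its y), with a half-round ridge (radius 8 mm) along y; origin at the centre of its underside, 24 mm below the ridge's top, x towards the shaker, parallel to the shaker's x
- ridge (a point): middle of the top line of the fulcrum's ridge, 42 to 54 mm in front of the shaker's lip; its height above the plate differs from start to start, 21 to 24 mm
- bar: straight steel pry bar with a dark square grip, 0.55 kg, 300 mm long, lying flat on the bench; x points from grip to tip. Origin at the centre of the grip's underside; the grip is 24 mm wide and 24 mm high and reaches from x = -55 to 55; the blade, 18 mm wide and 6 mm thick with its underside flush with the grip's, from x = 55 to 245. Its balance point is about x = 33
- bar_tip (a point): end of the bar's blade, at the middle of its 6 mm thickness; x = 245, z = 3 in the bar's frame
- jar: small lidded jar standing on the shaker's platform, 56 mm across, 75 mm high; origin at the centre of its underside; it must stay standing there
- tipbox: blue box with clear lid, 85 x 120 x 72 mm, a bystander; origin at the centre of its underside
- reagent: bottle, 64 mm across, 100 mm high, a bystander; origin at the centre of its underside
- tuberack: orange tube rack, 60 x 120 mm, 62 mm high with the tubes, a bystander; origin at the centre of its underside
- plate: 4 mm thick steel plate fixed on the bench under shaker and fulcrum, origin on the bench under the shaker's middle, axes as the shaker's: x -135 to 140, y -180 to 180, with a tongue (x from -190, 90 mm wide) under the fulcrum. It carries the two hold-down clips, 54 mm high, over the shaker's side ears (x = -50, y = +-151); they stop the shaker when its front lip has risen about 12 mm

How it is judged (in metres and radians):
On the way, in this order (a step that is already met when the one before it is completed fails the run):
1. the bar bears on the fulcrum block and lifts the shaker's lip (contact force between bar and fulcrum above 5 N and contact force between bar and shaker above 5 N and z of lip in the frame of plate above 0.032 m), for 0.1 s.
2. both spring legs have swung fully under the shaker (value of joint legs above 0.78 rad), for 0.2 s.
At the end, for the whole second after the job is handed in: the legs are fully under the shaker (above 0.76 rad), its lip at least 9 mm higher than at the start; shaker and bar are still; the bar lies flat on the bench (origin below 15 mm, tip below 20 mm), touching neither shaker nor fulcrum; the jar stands on the shaker (within 0.2 rad of upright) (value of joint legs above 0.76 rad and z of lip in the frame of plate above 0.033 m and linear speed of shaker below 0.01 m/s and contact force between bar and shaker below 0.2 N and contact force between bar and fulcrum below 0.2 N and height (world z) of bar below 0.015 m and height (world z) of bar_tip below 0.02 m and linear speed of bar below 0.02 m/s and angle between jar's own z axis and vertical below 0.2 rad and horizontal distance between jar and shaker below 0.13 m and z of jar in the frame of shaker above 0.09 m).
It fails at once if the shaker is forced: more than 50 N between bar and shaker (contact force between bar and shaker above 50 N).
It fails at once if the robot itself pushes the shaker or its legs (more than 3 N) (contact force between any of the fingers, the arm and shaker above 3 N).
It fails at once if the shaker is shoved more than 15 mm (distance of shaker from where it was at the start of the episode above 0.015 m).
It fails at once if the jar topples or slides off (angle between jar's own z axis and vertical above 0.4 rad or horizontal distance between jar and shaker above 0.13 m).
It fails at once if a bystander is disturbed (moved more than 20 mm) (distance of any of tipbox, reagent, tuberack from where it was at the start of the episode above 0.02 m).
It also fails if it takes over 64 s, if anything falls off the work surface, if the arm or the gripper's body presses on something with over 40 N, if the wrist force passes 120 N, or if a joint passes its speed limit or range.

ROBOT

A 6-joint arm with a two-finger parallel gripper is mounted at the origin on the work surface. World frame = base frame: x ahead of the robot, y to its left, z up, the work surface at z = 0. Lengths are in m, angles in degrees, forces in N, time in s.
With the tool pointing down it reaches from about 0.3 to 0.75 m from the base axis. Payload 8.5 kg.
Tool frame: the origin (TCP) lies at the very end of the fingers, on their centre line; the grasp point (between the pads) lies 19 mm behind it; z points along the fingers, y is the line along which they close (so a half turn about z gives the same grasp; the last joint's range is limited). The gripper opens to 85 mm and grips with 20 to 120 N. Pads are 22 mm wide; open, the fingers measure 114 mm over their backs; the gripper's body (76 mm by 85 mm) begins 54 mm behind the grasp point. The pads swing forward as they close: fully open they stand 13 mm farther back than shut.
Start: joints at [64.039, 21.807, 74.336, -0, 83.858, -12.336], TCP at [0.13, 0.535, 0.231] pointing down, gripper open.
Joint ranges: [-178.18, 178.18], [-50.72, 133.34], [12.68, 142.11], [-81.47, 261.47], [9.98, 163.14], [-165.26, 165.26]. Speed limits (degrees/s): [136.94, 136.94, 180, 180, 180, 180].

INTERFACE

Orientations are given as a 3x3 rotation matrix whose columns are the frame's x, y, z axes.
In Python, from rig import observe, cams, ticket gives the robot as it stands.
- The arm moves only by the tool move_arm, never from a script. Its arguments are lists of equal length, an entry for each row: "jaw": the finger opening in cm, from 0 to 8.54; "dp": the shift along the tool's x, y, z in cm, a list of three; "turn": the turn, a rotation vector about the tool's x, y, z in rad, a list of three. In form: {"jaw": [jaw, ...], "dp": [[tx, ty, tz], ...], "turn": [[wx, wy, wz], ...]}. A call has 1 to 12 rows; each row shifts and turns the commanded pose from where the row before left it, along the tool's axes as they then stand; what a row does not reach is not made up. A row lasts 1/12 s, in which the tool goes at most 41.7 mm and 7.16 degrees, less where a joint would pass 70% of its speed; a pose out of reach is approached as far as the arm can. A call is refused whole if a number of a shift passes 4.17 or a number of a turn 0.125, either way. A call with a gripper value outside its range is refused whole. The fingers move at their own pace and stop on an object; "force" is the grip in N (left out, the last holds). Time passes only in rows, so rows that do not move let the fingers close. It gives the time, the measured TCP pose, the force, the opening and the grip force at its end, in the units of the state.
- observe(): the state, without advancing time (a new reading comes with each control period).
- cams.get_image(name): name is "scene" or "top" or "wrist"; returns (picture, depth): 480x640x3 uint8, red, green, blue; 480x640 float32, m along the optical axis (not along the pixel's ray), 0 where there is no reading.
- cams.calibration(name): a dict with "vertical_fov" (degrees; the focal length in pixels is half the picture's height over the tangent of half this angle, whatever the lens; pixels are square), "cx", "cy" (the principal point, pixels), "view" (4x4, takes a point from world to camera coordinates); the wrist camera has in their place "tool_from_camera" (4x4, takes a point from camera to tool coordinates, whose origin is the TCP and whose axes are the flange's). Camera axes: x right, y up, looking along -z (the intrinsics and any distortion apply to the point x, -y, -z); pixel columns grow to the right and rows downward; lengths in m; the calibration is good to about 2 mm. A picture is of the moment at which its call begins: read the wrist's pose just before it. calibration takes no time and is no camera call.
- ticket.close_job(): hands the job in; it is judged then, once.
Trained networks look in the newest picture that a camera, given by its name, has taken for a name from the list of things; names that differ only in an ending like _2 or _b are one class to them, and where a whole thing is asked for, a point or a joint stands for the part that bears it (a point fixed in the world has none). Each returns a list of dicts, best first, with "p" (0 to 1); they miss things now and then, are a little off and sometimes report something else, mostly with a low value. They report only what shows in the picture. A call takes as long as a camera call.
- cams.spot_in(camera, query): "box" ([centre column, centre row, width, height] as shares, 0 to 1, of the picture: columns of its width, rows of its height, round what is visible of it).
- cams.outline_of(camera, query): "mask" (480x640 bool, what is visible of it) and "box" ([centre column, centre row, width, height] as shares, 0 to 1, of the picture: columns of its width, rows of its height, round what is visible of it).
- cams.mark_of(camera, query): "location" ([column, row] as shares, 0 to 1, of the picture: columns of its width, rows of its height: a listed point, or the origin of a listed thing).
The state is a dict: "time_s": time; "q": joint angles; "qvel": joint speeds; "joint_efforts": joint torques, N m; "position": TCP position; "tool_rot": TCP orientation; "ft_force": force on the tool from outside, world axes, zero at the start; "wrist_torque": the same for the moment, N m; "grip_width": finger opening in m; "gripper_force": force on a finger pad.
Only numpy, scipy, OpenCV 4.12 (cv2) and the standard library are available. Lean on these libraries where they do the work, as an engineer would, in place of code of your own. Each camera call takes 0.05 s, during which the arm holds its last target. There are 200 camera calls.

## Working session

There is one attempt and no reset: what is moved stays moved. The work goes in short steps, Python scripts to look and compute and a tool call to move; the robot and the scene stay as the last step left them, time stands still between calls to the robot, and variables do not carry over. Pictures are saved under pics/ and viewed, at most 10 in all, crops included, and the job is handed in when it is done.

Besides the shell and the picture viewer there is one more tool, called after "Call:" by a JSON object that holds its "name" and its "arguments". move_arm: Moves the arm, as the interface text tells. Its arguments: {"type":"object","properties":{"jaw":{"type":"array","items":{"type":"number"}},"dp":{"type":"array","items":{"type":"array","items":{"type":"number"}}},"turn":{"type":"array","items":{"type":"array","items":{"type":"number"}}},"force":{"type":"number"}},"required":["jaw","dp","turn"]}

```bash
mkdir -p pics
cat > h.py <<'E'
import numpy as np, cv2
from rig import observe, cams, ticket
def K(c):
    f=240/np.tan(np.radians(c["vertical_fov"])/2); return f,c["cx"],c["cy"]
def c2w(name,st=None):
    c=cams.calibration(name)
    if name=="wrist":
        T=np.eye(4);T[:3,:3]=st["tool_rot"];T[:3,3]=st["position"]
        return T@np.array(c["tool_from_camera"])
    return np.linalg.inv(np.array(c["view"]))
def cloud(name):
    st=observe(); im,d=cams.get_image(name); f,cx,cy=K(cams.calibration(name))
    v,u=np.mgrid[:480,:640]; P=np.stack([(u-cx)/f*d,-(v-cy)/f*d,-d],-1)
    M=c2w(name,st); W=P@M[:3,:3].T+M[:3,3]; W[d==0]=np.nan
    return im,d,W
def save(n,im): cv2.imwrite("pics/"+n+".png",im[:,:,::-1])
E
python3 - <<'E'
from h import *
for n in("scene","top"):
    im,d,W=cloud(n); save(n+"0",im); np.savez("/tmp/"+n,im=im,d=d,W=W)
    print(n,{k:v for k,v in cams.calibration(n).items() if k!="view"},c2w(n)[:3,3])
    for q in("shaker","fulcrum","bar","bar_tip","lip","ridge","jar","tipbox","reagent","tuberack"):
        for r in cams.mark_of(n,q)[:1]:
            u,v=r["location"][0]*640,r["location"][1]*480
            print(q,round(r["p"],2),round(u),round(v),W[min(int(v),479),min(int(u),639)].round(3))
print(observe())
E
```

```text
scene {'vertical_fov': 51.17554262178919, 'cx': 319.945335649279, 'cy': 244.75688845049297} [1.17552103 0.0615234  0.7508385 ]
shaker 0.76 506 291 [0.622 0.196 0.108]
fulcrum 0.87 424 266 [0.541 0.062 0.029]
bar 0.87 270 204 [ 0.453 -0.285  0.009]
bar_tip 0.56 377 229 [ 0.451 -0.046  0.008]
ridge 0.63 428 260 [0.526 0.067 0.031]
jar 0.71 518 252 [0.553 0.205 0.131]
tipbox 0.77 237 312 [ 0.77  -0.211  0.074]
reagent 0.7 290 354 [ 0.803 -0.106  0.047]
tuberack 0.77 160 248 [ 0.665 -0.421  0.045]
top {'vertical_fov': 56.661561284587606, 'cx': 316.2695236211081, 'cy': 244.3251391465975} [ 0.42802438 -0.09459201  1.05771415]
shaker 0.85 169 265 [0.529 0.186 0.136]
fulcrum 0.89 239 277 [0.521 0.058 0.019]
bar 0.7 385 314 [ 0.444 -0.28   0.022]
bar_tip 0.63 281 306 [ 0.457 -0.039  0.   ]
lip 0.82 218 280 [0.511 0.111 0.006]
ridge 0.93 236 274 [0.525 0.066 0.029]
jar 0.69 161 265 [0.525 0.19  0.175]
tipbox 0.75 361 194 [ 0.714 -0.216  0.072]
reagent 0.79 319 177 [ 0.751 -0.119  0.074]
tuberack 0.57 451 235 [ 0.628 -0.432  0.042]
{'time_s': 1.1, 'q': array([ 6.40381498e+01,  2.18076304e+01,  7.43341923e+01, -3.83927062e-04,
        8.38585632e+01, -1.23361854e+01]), 'qvel': array([ 0.02089137, -0.01261174, -0.11964973,  0.0080521 ,  0.0167585 ,
        0.02751749]), 'joint_efforts': array([ 3.27382208e-03, -4.48333919e+01, -2.31464142e+01,  1.57938456e-05,
        6.47008492e-04,  4.52038705e-05]), 'position': array([0.12957105, 0.53450985, 0.23132234]), 'tool_rot': array([[-9.71855744e-01,  2.35576768e-01,  3.04101298e-06],
       [ 2.35576768e-01,  9.71855744e-01, -8.97315869e-06],
       [-5.06929365e-06, -8.00422381e-06, -1.00000000e+00]]), 'ft_force': array([-0.03197838, -0.5638941 , -0.18951742]), 'wrist_torque': array([-0.02556525, -0.02377436,  0.01205209]), 'gripper_force': 0.0, 'grip_width': 0.08570899795185696}
```

```bash
ls -la; python3 -c "
import cv2,numpy as np
a=cv2.imread('pics/scene0.png');b=cv2.imread('pics/top0.png')
cv2.imwrite('pics/both.png',cv2.resize(np.vstack([a,b]),(400,600)))"
```

```text
total 16
drwxr-xr-x  3 agent agent 4096 Dec  4 00:51 .
drwxr-xr-x 23 root  root  4096 Dec  4 00:51 ..
-rw-r--r--  1 agent agent  688 Dec  4 00:51 h.py
drwxr-xr-x  2 agent agent 4096 Dec  4 00:51 pics
```

View pics/top0.png

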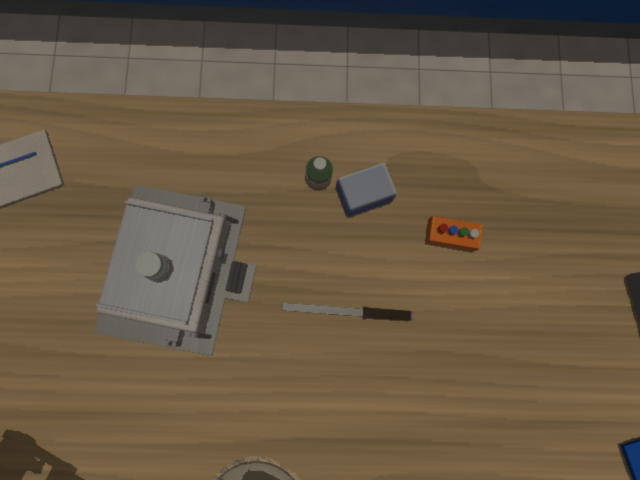

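View pics/scene0.png

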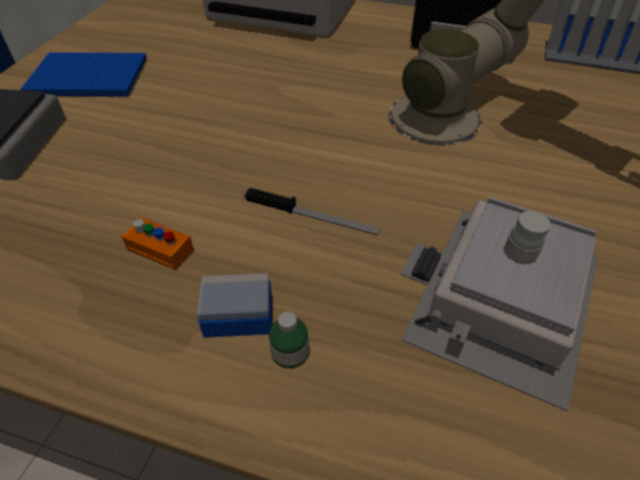

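The top view shows the shaker at about (160,265), the fulcrum at (237,277), and the bar with its tip at (283,307) and grip spanning columns 362–410. The tip already points roughly at the shaker. The scene view agrees, and nothing stands between the bar and the fulcrum.

```bash
cat >> h.py <<'E'
def mask(n,q):
    r=cams.outline_of(n,q); return (r[0]["mask"],r[0]["p"]) if r else (None,0)
def rect(P):
    (c,s,a)=cv2.minAreaRect((P[:,:2]*1000).astype(np.float32))
    return np.round(c,1),np.round(s,1),round(a,2)
E
python3 - <<'E'
from h import *
for n in("top","scene"):
    im,d,W=cloud(n)
    for q in("bar","fulcrum","shaker","plate"):
        m,p=mask(n,q)
        if m is None: print(n,q,None); continue
        m=m&(d>0); P=W[m]; z=P[:,2]
        print(n,q,round(p,2),m.sum(),"z pct",np.percentile(z,[1,10,50,90,99]).round(4))
        if q=="bar": P=P[z<0.04]
        print("  rect",rect(P))
        if q=="bar":
            D=P[:,:2]-P[:,:2].mean(0);v=np.linalg.svd(D,full_matrices=0)[2][0]
            v*=np.sign(v[1]);t=P[:,:2]@v
            print("  heading",np.degrees(np.arctan2(v[1],v[0])), "tip end",P[np.argsort(t)[-8:]].mean(0).round(4),"grip end",P[np.argsort(t)[:8]].mean(0).round(4))
            dk=im[m][W[m][:,2]<.04].sum(1)<150; print("  grip",rect(P[dk]),np.median(P[dk][:,2]),"blade",rect(P[~dk]),np.median(P[~dk][:,2]))
        if q=="fulcrum":
            h=np.percentile(z,97); print("  top",P[z>h-.003].mean(0).round(4),len(P))
        if q=="shaker":
            T=P[(z>.095)&(z<.115)]; print("  top plat",rect(T),np.median(T[:,2]))
    b=W[(np.abs(W[...,0]-.4)<.05)&(np.abs(W[...,1]+.1)<.04)]; print("bench z",np.median(b[:,2]),b[:,2].std())
E
```

```text
top bar 0.83 1109 z pct [0.0014 0.0036 0.0077 0.025  0.0284]
  rect (array([ 445.6, -194.9]), array([303.4,  25.3]), 88.21)
  heading 87.11642844844746 tip end [ 0.4543 -0.0447  0.0055] grip end [ 0.4387 -0.345   0.02  ]
  grip (array([ 443.5, -286.9]), array([108.6,  25.3]), 89.09) 0.02333380570778998 blade (array([ 445.4, -194.9]), array([303.5,  23.8]), 87.82) 0.005544979424856544
top fulcrum 0.59 439 z pct [0.0124 0.0172 0.0212 0.0276 0.0303]
  rect (array([519.5,  64.4]), array([35.3, 68.8]), 80.64)
  top [0.5189 0.0646 0.028 ] 439
top shaker 0.88 12046 z pct [0.0282 0.0884 0.1048 0.1079 0.1166]
  rect (array([544.6, 229.2]), array([276.4, 288.9]), 79.32)
  top plat (array([537. , 215.6]), array([207. , 247.8]), 80.64) 0.10549725174119551
top plate 0.67 5728 z pct [-0.0011  0.0011  0.0037  0.0079  0.055 ]
  rect (array([534.8, 192.5]), array([332.4, 364.1]), 80.9)
bench z -0.00038470573555282606 0.0025007015699230954
scene bar 0.69 1509 z pct [0.0002 0.0038 0.0085 0.0255 0.0294]
  rect (array([ 437.6, -200.8]), array([319.1,  55. ]), 85.93)
  heading 88.17445716634025 tip end [ 0.4543 -0.0424  0.0046] grip end [ 0.4275 -0.3516  0.0052]
  grip (array([ 443.8, -286.4]), array([112.8,  30.6]), 85.93) 0.022652916546933022 blade (array([ 434.7, -200.5]), array([318.8,  51.6]), 87.41) 0.006780250353529249
scene fulcrum 0.58 631 z pct [0.0077 0.0157 0.0216 0.0285 0.0309]
  rect (array([514.6,  67.4]), array([36. , 86.8]), 80.53)
  top [0.5237 0.0657 0.0285] 631
scene shaker 0.82 17701 z pct [0.0071 0.0549 0.1063 0.1091 0.1181]
  rect (array([482.9, 228.4]), array([260.3, 406.3]), 79.56)
  top plat (array([544.8, 216.8]), array([209.2, 247.4]), 79.7) 0.10732397596917459
scene plate 0.79 8272 z pct [0.0013 0.0035 0.0054 0.0079 0.0552]
  rect (array([534.4, 193.3]), array([335.5, 368.2]), 79.72)
bench z 0.0015286808240556615 0.001983752380438662
```

```bash
cat >> h.py <<'E'
from scipy.spatial.transform import Rotation as Ro
def step(T0,t,w):
    return T0[0]+T0[1]@np.array(t)/100, T0[1]@Ro.from_rotvec(w).as_matrix()
def plan(p1,R1,N,start=None,show=True):
    st=observe(); T0=start or (np.array(st["position"]),np.array(st["tool_rot"]))
    w=Ro.from_matrix(T0[1].T@R1).as_rotvec()/N; r=Ro.from_rotvec(w).as_matrix()
    S=sum(np.linalg.matrix_power(r,k) for k in range(N))
    t=np.linalg.solve(S,T0[1].T@(np.array(p1)-T0[0]))*100
    t=t.round(3);w=w.round(4);T=T0;rad=[]
    for k in range(N): T=step(T,t,w);rad.append(np.hypot(*T[0][:2]))
    print(f"{N}x dp",t.tolist(),"turn",w.tolist(),"| end",T[0].round(4),"err",np.degrees(np.linalg.norm(Ro.from_matrix(T[1].T@R1).as_rotvec())).round(2),"minrad",round(min(rad),3))
    return T
def toolR(yawdeg,pitch=0):
    """tool for a bar heading yaw (blade direction), nose down by pitch; tool x = -bar dir, z down"""
    a=np.radians(yawdeg);p=np.radians(pitch)
    b=np.array([np.cos(a)*np.cos(p),np.sin(a)*np.cos(p),-np.sin(p)]); l=np.array([-np.sin(a),np.cos(a),0])
    return b,l
def R_bar(yaw,pitch,sgn):
    b,l=toolR(yaw,pitch); up=np.cross(b,l)
    x=sgn*b; z=-up; y=np.cross(z,x); return np.stack([x,y,z],1)
E
python3 - <<'E'
from h import *
for s in(1,-1):
    for N in(24,30): plan([.445,-.257,.12],R_bar(87.4,0,s),N)
E
```

```text
24x dp [-3.683, -1.112, 0.464] turn [0.0, -0.0, 0.0574] | end [ 0.4454 -0.257   0.12  ] err 0.04 minrad 0.47
30x dp [-2.951, -0.873, 0.371] turn [0.0, -0.0, 0.0459] | end [ 0.4455 -0.2569  0.12  ] err 0.08 minrad 0.47
24x dp [0.916, -3.95, 0.464] turn [0.0, 0.0, -0.0735] | end [ 0.4452 -0.2569  0.12  ] err 0.04 minrad 0.119
30x dp [0.756, -3.155, 0.371] turn [0.0, 0.0, -0.0588] | end [ 0.4453 -0.2569  0.12  ] err 0.04 minrad 0.119
```

Call:
{"name": "move_arm", "arguments": {"jaw": [8.5,8.5,8.5,8.5,8.5,8.5,8.5,8.5,8.5,8.5,8.5,8.5], "dp": [[-2.951,-0.873,-1.2],[-2.951,-0.873,-1.2],[-2.951,-0.873,-1.2],[-2.951,-0.873,-1.2],[-2.951,-0.873,-1.2],[-2.951,-0.873,0],[-2.951,-0.873,0],[-2.951,-0.873,0],[-2.951,-0.873,0],[-2.951,-0.873,0],[-2.951,-0.873,0],[-2.951,-0.873,0]], "turn": [[0,0,0.0459],[0,0,0.0459],[0,0,0.0459],[0,0,0.0459],[0,0,0.0459],[0,0,0.0459],[0,0,0.0459],[0,0,0.0459],[0,0,0.0459],[0,0,0.0459],[0,0,0.0459],[0,0,0.0459]]}}

```text
time_s: 2.6
position: [0.3901, 0.2773, 0.2913]
tool_rot: [[-0.703, 0.711, 0.0], [0.711, 0.703, 0.0], [-0.0, 0.0, -1.0]]
ft_force: [0.0, 0.0, -0.3]
grip_width: 0.0851
gripper_force: 0.0
```

Call:
{"name": "move_arm", "arguments": {"jaw": [8.5,8.5,8.5,8.5,8.5,8.5,8.5,8.5,8.5,8.5,8.5,8.5], "dp": [[-2.951,-0.873,0],[-2.951,-0.873,0],[-2.951,-0.873,0],[-2.951,-0.873,0],[-2.951,-0.873,0],[-2.951,-0.873,0],[-2.951,-0.873,1.4],[-2.951,-0.873,1.4],[-2.951,-0.873,1.4],[-2.951,-0.873,1.4],[-2.951,-0.873,1.4],[-2.951,-0.873,1.4]], "turn": [[0,0,0.0459],[0,0,0.0459],[0,0,0.0459],[0,0,0.0459],[0,0,0.0459],[0,0,0.0459],[0,0,0.0459],[0,0,0.0459],[0,0,0.0459],[0,0,0.0459],[0,0,0.0459],[0,0,0.0459]]}}

```text
time_s: 3.6
position: [0.4768, -0.077, 0.2067]
tool_rot: [[-0.227, 0.974, 0.0], [0.974, 0.227, -0.0], [-0.0, 0.0, -1.0]]
ft_force: [0.3, -0.5, -0.7]
grip_width: 0.0851
gripper_force: 0.0
```

Call:
{"name": "move_arm", "arguments": {"jaw": [8.5,8.5,8.5,8.5,8.5,8.5,8.5], "dp": [[-2.951,-0.873,1.4],[-2.951,-0.873,1.4],[-2.951,-0.873,1.4],[-2.951,-0.873,1.4],[-2.951,-0.873,1.4],[-2.951,-0.873,1.4],[0,0,0]], "turn": [[0,0,0.0459],[0,0,0.0459],[0,0,0.0459],[0,0,0.0459],[0,0,0.0459],[0,0,0.0459],[0,0,0]]}}

```text
time_s: 4.18
position: [0.4437, -0.2607, 0.1209]
tool_rot: [[0.051, 0.999, -0.003], [0.999, -0.051, 0.001], [0.001, -0.003, -1.0]]
ft_force: [-1.1, 0.5, -0.4]
grip_width: 0.0851
gripper_force: 0.0
```

Run:
```python
from h import *
im,d,W=cloud("wrist"); save("w1",im)
st=observe(); print(st["time_s"],st["position"].round(4),st["tool_rot"].round(3).tolist(),st["q"].round(1))
m,p=mask("wrist","bar"); 
if m is not None:
    m&=d>0; dk=m&(W[...,2]>.016)&(W[...,2]<.035); print(p,"grip",rect(W[dk]),np.median(W[dk][:,2])); b=m&(W[...,2]<.012); print("blade",rect(W[b]),np.median(W[b][:,2]))
plan([.445,-.257,.002],R_bar(87.4,0,1),5)
```

```text
4.2333 [ 0.4444 -0.2587  0.122 ] [[0.048, 0.999, -0.002], [0.999, -0.048, 0.001], [0.001, -0.002, -1.0]] [-43.4  24.7  89.7  -0.   65.8 -40.7]
0.74 grip (array([ 441.4, -289.8]), array([114.4,  26.5]), 86.73) 0.024825486657864243
blade (array([ 444.4, -238.9]), array([241. ,  26.6]), 86.75) 0.006993417340150576
5x dp [0.008, -0.001, 2.417] turn [-0.0002, -0.0002, -0.0001] | end [ 0.445 -0.257  0.002] err 0.02 minrad 0.514
```

View pics/w1.png

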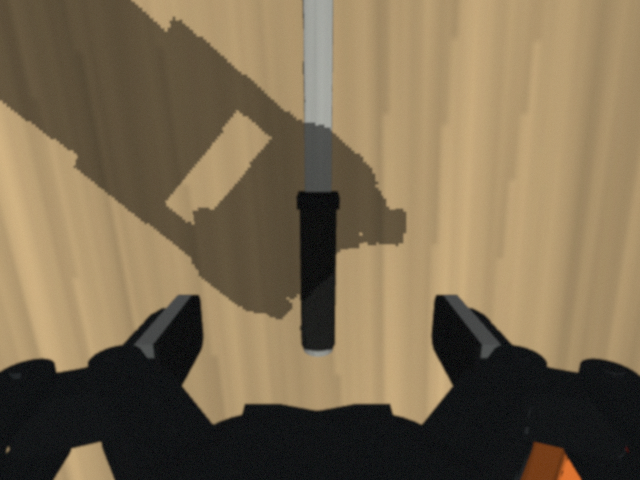

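The bar lies centred between the open fingers (grip in columns 300–337, rows 190–350) and lined up with the tool. I'll go straight down and grasp.

Call:
{"name": "move_arm", "arguments": {"jaw": [8.5,8.5,8.5,8.5,8.5,8.5,8.5,8.5,2.0,2.0,2.0,2.0], "dp": [[0,0,2.3],[0,0,2.3],[0,0,2.3],[0,0,2.3],[0,0,1.8],[0,0,0.9],[0,0,0],[0,0,0],[0,0,0],[0,0,0],[0,0,0],[0,0,0]], "turn": [[0,0,0],[0,0,0],[0,0,0],[0,0,0],[0,0,0],[0,0,0],[0,0,0],[0,0,0],[0,0,0],[0,0,0],[0,0,0],[0,0,0]], "force": 80}}

```text
time_s: 5.28
position: [0.4457, -0.257, 0.005]
tool_rot: [[0.044, 0.999, 0.001], [0.999, -0.044, -0.001], [-0.001, 0.001, -1.0]]
ft_force: [-0.2, -0.1, -0.3]
grip_width: 0.0381
gripper_force: 0.0
```

Call:
{"name": "move_arm", "arguments": {"jaw": [2.0,2.0,2.0,2.0,2.0,2.0], "dp": [[0,0,0],[0,0,0],[0,0,0],[0,0,0],[0,0,0],[0,0,0]], "turn": [[0,0,0],[0,0,0],[0,0,0],[0,0,0],[0,0,0],[0,0,0]]}}

```text
time_s: 5.78
position: [0.4454, -0.2569, 0.005]
tool_rot: [[0.044, 0.999, 0.0], [0.999, -0.044, -0.0], [-0.0, 0.0, -1.0]]
ft_force: [-2.6, 1.1, 7.8]
grip_width: 0.0223
gripper_force: 79.4
```

Call:
{"name": "move_arm", "arguments": {"jaw": [2.0,2.0,2.0,2.0,2.0,2.0,2.0,2.0], "dp": [[0,0,-0.5],[0,0,-1.5],[0,0,-2],[0,0,-2],[0,0,-2],[0,0,-1.5],[0,0,-0.5],[0,0,0]], "turn": [[0,0,0],[0,0,0],[0,0,0],[0,0,0],[0,0,0],[0,0,0],[0,0,0],[0,0,0]]}}

```text
time_s: 6.45
position: [0.4456, -0.2569, 0.105]
tool_rot: [[0.044, 0.999, 0.001], [0.999, -0.044, -0.001], [-0.001, 0.001, -1.0]]
ft_force: [-0.5, -0.9, -5.4]
grip_width: 0.0223
gripper_force: 79.3
```

```bash
cat >> h.py <<'E'
RIDGE=np.array([.521,.065,.027]); YAW=80.2; BX=.031; BZ=.005  # bar x at TCP, underside below TCP along tool z
def pose(inn,pitch,clear=.002,rl=.045,yaw=None,ridge=None):
    """TCP pose with tip 'inn' m behind the lip, underside 'clear' above ridge"""
    y=YAW if yaw is None else yaw; r=RIDGE if ridge is None else ridge
    R=R_bar(y,pitch,1); b=R[:,0]; z=R[:,2]
    p=r+[0,0,clear]; s=.245-(rl+inn)/np.cos(np.radians(pitch))
    o=p-s*b
    return o+BX*b-BZ*z, R
def bartip(st,bz=None):
    R=np.array(st["tool_rot"]); return st["position"]+R@np.array([.245-BX,0,BZ-.003])
E
python3 - <<'E'
from h import *
st=observe(); im,d,W=cloud("top"); save("t2",im)
m,p=mask("top","bar"); m&=d>0
P=W[m]; P=P[P[:,2]<.13]; print(p,len(P),rect(P),"model tip",bartip(st).round(4),st["position"].round(4))
b=np.array(st["tool_rot"])[:,0]; t=(P-st["position"])@b
print("t range",np.sort(t)[[3,-4]].round(4))
for lo in np.arange(.03,.21,.03):
    s=(t>lo)&(t<lo+.03); print(round(lo,2),s.sum(),np.median(P[s],0).round(4) if s.any() else None)
q,R=pose(-.09,17); print(q); plan(q,R,14)
E
```

```text
0.84 654 (array([ 453.6, -121.7]), array([159.3,  23.4]), 86.83) model tip [ 0.455  -0.0432  0.1028] [ 0.4456 -0.2569  0.105 ]
t range [0.0578 0.2133]
0.03 11 [ 0.4519 -0.1992  0.1051]
0.06 119 [ 0.4491 -0.1803  0.1052]
0.09 119 [ 0.4504 -0.1505  0.1054]
0.12 127 [ 0.4518 -0.1206  0.1053]
0.15 132 [ 0.4516 -0.0911  0.1047]
0.18 126 [ 0.4546 -0.0614  0.1049]
[ 0.47875615 -0.17956578  0.11010695]
14x dp [0.561, 0.183, -0.127] turn [0.0012, -0.0212, 0.009] | end [ 0.4787 -0.1796  0.1101] err 0.05 minrad 0.509
```

Call:
{"name": "move_arm", "arguments": {"jaw": [2.0,2.0,2.0,2.0,2.0,2.0,2.0,2.0,2.0,2.0,2.0,2.0], "dp": [[0.561,0.183,-0.127],[0.561,0.183,-0.127],[0.561,0.183,-0.127],[0.561,0.183,-0.127],[0.561,0.183,-0.127],[0.561,0.183,-0.127],[0.561,0.183,-0.127],[0.561,0.183,-0.127],[0.561,0.183,-0.127],[0.561,0.183,-0.127],[0.561,0.183,-0.127],[0.561,0.183,-0.127]], "turn": [[0.0012,-0.0212,0.009],[0.0012,-0.0212,0.009],[0.0012,-0.0212,0.009],[0.0012,-0.0212,0.009],[0.0012,-0.0212,0.009],[0.0012,-0.0212,0.009],[0.0012,-0.0212,0.009],[0.0012,-0.0212,0.009],[0.0012,-0.0212,0.009],[0.0012,-0.0212,0.009],[0.0012,-0.0212,0.009],[0.0012,-0.0212,0.009]]}}

```text
time_s: 7.55
position: [0.4732, -0.1901, 0.11]
tool_rot: [[0.147, 0.988, -0.041], [0.957, -0.153, -0.248], [-0.252, -0.003, -0.968]]
ft_force: [0.6, 0.8, -5.7]
grip_width: 0.0225
gripper_force: 79.1
```

Call:
{"name": "move_arm", "arguments": {"jaw": [2.0,2.0,2.0,2.0], "dp": [[0.561,0.183,-0.127],[0.561,0.183,-0.127],[0,0,0],[0,0,0]], "turn": [[0.0012,-0.0212,0.009],[0.0012,-0.0212,0.009],[0,0,0],[0,0,0]]}}

```text
time_s: 7.88
position: [0.4788, -0.1794, 0.1099]
tool_rot: [[0.161, 0.986, -0.049], [0.943, -0.169, -0.287], [-0.291, -0.0, -0.957]]
ft_force: [0.3, -0.1, -5.4]
grip_width: 0.0224
gripper_force: 79.2
```

Run:
```python
from h import *
st=observe(); print(st["time_s"],st["position"].round(4),"model tip",bartip(st).round(4),st["ft_force"].round(1))
dr=np.array([np.cos(np.radians(YAW)),np.sin(np.radians(YAW))]); l=np.array([-dr[1],dr[0]])
for n in("wrist","top","scene"):
    im,d,W=cloud(n); save(n+"3",im); np.savez("/tmp/"+n+"3",im=im,d=d,W=W)
    for q in("ridge","lip","bar_tip"):
        for r in cams.mark_of(n,q)[:1]:
            u,v=r["location"][0]*640,r["location"][1]*480
            print(n,q,round(r["p"],2),round(u),round(v),W[min(int(v),479),min(int(u),639)].round(4))
    # points in ridge frame
    X=(W[...,:2]-RIDGE[:2])@dr; Y=(W[...,:2]-RIDGE[:2])@l; Z=W[...,2]
    s=(np.abs(Y)<.028)&(np.abs(Y)>.012)
    print(n,"profile x:medz", [(int(x*1000),int(1e4*np.median(Z[s&(np.abs(X-x)<.002)]))/10,int((s&(np.abs(X-x)<.002)).sum())) for x in np.arange(-.024,.056,.004) if (s&(np.abs(X-x)<.002)).any()])
    m,p=mask(n,"fulcrum")
    if m is not None: P=W[m&(d>0)]; P=P[P[:,2]<.032]; print("  fulcrum",round(p,2),rect(P))
    m,p=mask(n,"bar")
    if m is not None:
        P=W[m&(d>0)];b=np.array(st["tool_rot"])[:,0];t=(P-st["position"])@b; k=t>.06; print("  bar tip t",np.sort(t)[-4:].round(4))
        bl=P[k&(t<.215)]; tt=t[k&(t<.215)]; A=np.polyfit(tt,bl,1); tip=A[0]*(.245-BX)+A[1]; print("  blade dir yaw",np.degrees(np.arctan2(A[0][1],A[0][0])).round(2),"pitch",np.degrees(np.arcsin(-A[0][2]/np.linalg.norm(A[0]))).round(2),"tip top",tip.round(4))
```

```text
7.8833 [ 0.4788 -0.1794  0.1099] model tip [0.5132 0.0218 0.0456] [ 0.3 -0.1 -5.4]
wrist profile x:medz []
  bar tip t [0.1251 0.1255 0.1257 0.1274]
  blade dir yaw 79.44 pitch 17.39 tip top [0.5147 0.022  0.0471]
top ridge 0.84 236 275 [0.5228 0.0666 0.0236]
top lip 0.75 217 278 [0.5165 0.1118 0.0024]
top bar_tip 0.83 251 278 [0.5184 0.0315 0.0057]
top profile x:medz [(-24, 3.4, 24), (-20, 4.2, 27), (-16, 17.6, 33), (-12, 18.9, 23), (-8, 21.7, 30), (-4, 26.1, 24), (0, 27.8, 24), (4, 26.3, 23), (8, 20.0, 20), (12, 18.6, 21), (16, 18.7, 22), (19, 3.1, 7), (24, 3.3, 24), (28, 3.0, 24), (32, 2.4, 23), (36, 3.5, 24), (40, 6.6, 42), (44, 59.1, 116), (48, 90.1, 34), (52, 91.8, 25)]
  fulcrum 0.56 (array([519.5,  64.7]), array([35.3, 68.2]), 80.95)
  bar tip t [-0.0249  0.2062  0.2093  0.2096]
  blade dir yaw 106.2 pitch 51.52 tip top [0.5151 0.021  0.044 ]
scene ridge 0.67 425 260 [0.5254 0.0634 0.0285]
scene bar_tip 0.93 404 242 [0.513  0.0155 0.0528]
scene profile x:medz [(-24, 5.0, 24), (-20, 5.1, 20), (-16, 20.3, 15), (-12, 20.8, 24), (-8, 20.6, 22), (-4, 27.0, 21), (0, 28.3, 28), (4, 27.8, 26), (8, 24.6, 32), (12, 21.0, 22), (16, 20.5, 28), (19, 7.5, 35), (24, 5.0, 27), (28, 5.0, 14), (32, 5.4, 13), (36, 5.3, 9), (44, 88.0, 9), (48, 92.0, 26), (52, 93.5, 31)]
  fulcrum 0.91 (array([523.8,  63.4]), array([37.9, 68.9]), 81.14)
  bar tip t [0.212  0.2124 0.2125 0.2129]
  blade dir yaw 79.81 pitch 16.96 tip top [0.5141 0.0219 0.0465]
```

View pics/wrist3.png

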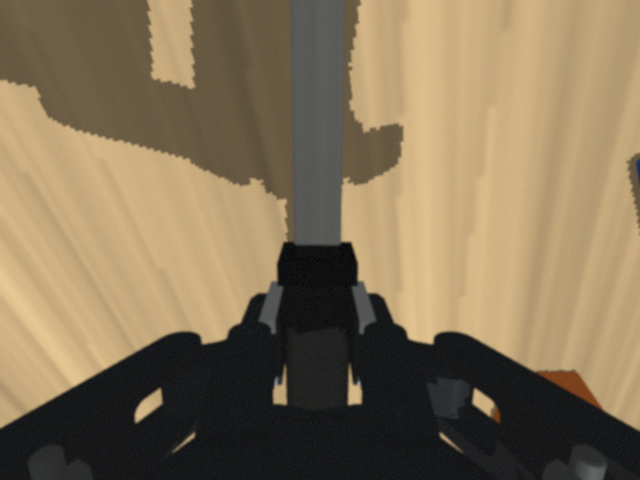

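The wrist view shows the bar held straight, with the blade in columns 290–345. The ridge top is near z = 28 mm and the lip about 43–44 mm behind it, so I'll steepen the pitch to 20° for clearance and then slide the bar in along its axis.

```bash
cat >> h.py <<'E'
RIDGE=np.array([.521,.0645,.028]); YAW=80.4; RL=.044
E
sed -i 's/rl=.045/rl=.044/' h.py
python3 - <<'E'
from h import *
st=observe(); print(st["ft_force"].round(2),st["wrist_torque"].round(3))
q,R=pose(-.09,20,.0018); T=plan(q,R,4)
q,R=pose(-.025,20,.0018); T=plan(q,R,6,T); print(bartip(dict(position=T[0],tool_rot=T[1])))
q,R=pose(.018,20,.0018); T=plan(q,R,8,T); print(bartip(dict(position=T[0],tool_rot=T[1])))
E
```

```text
[ 0.25 -0.11 -6.04] [ 0.375 -0.057  0.031]
4x dp [-0.041, 0.012, -0.338] turn [0.0002, -0.013, -0.0009] | end [ 0.4801 -0.1774  0.1244] err 0.01 minrad 0.512
6x dp [1.153, 0.0, -0.0] turn [0.0, 0.0, 0.0] | end [ 0.4909 -0.1133  0.1008] err 0.01 minrad 0.504
[0.52430265 0.08426748 0.0256785 ]
8x dp [0.572, 0.0, -0.0] turn [0.0, 0.0, 0.0] | end [ 0.4981 -0.0709  0.0851] err 0.01 minrad 0.503
[0.53146834 0.1266665  0.0100275 ]
```

Call:
{"name": "move_arm", "arguments": {"jaw": [2.0,2.0,2.0,2.0,2.0,2.0,2.0,2.0,2.0,2.0,2.0,2.0], "dp": [[-0.041,0.012,-0.338],[-0.041,0.012,-0.338],[-0.041,0.012,-0.338],[-0.041,0.012,-0.338],[0,0,0],[1.153,0,0],[1.153,0,0],[1.153,0,0],[1.153,0,0],[1.153,0,0],[1.153,0,0],[0,0,0]], "turn": [[0.0002,-0.013,-0.0009],[0.0002,-0.013,-0.0009],[0.0002,-0.013,-0.0009],[0.0002,-0.013,-0.0009],[0,0,0],[0,0,0],[0,0,0],[0,0,0],[0,0,0],[0,0,0],[0,0,0],[0,0,0]]}}

```text
time_s: 9.78
position: [0.4908, -0.1111, 0.0997]
tool_rot: [[0.154, 0.986, -0.058], [0.927, -0.165, -0.336], [-0.341, -0.001, -0.94]]
ft_force: [-1.2, 0.2, -6.0]
grip_width: 0.0221
gripper_force: 79.2
```

Run:
```python
from h import *
st=observe(); print(st["time_s"],st["position"].round(4),"tip",bartip(st).round(4),st["ft_force"].round(1),st["wrist_torque"].round(3))
im,d,W=cloud("scene"); cv2.imwrite("pics/s4.png",cv2.resize(im[200:330,370:500,::-1],(600,600),interpolation=2))
im,d,W=cloud("top"); cv2.imwrite("pics/t4.png",cv2.resize(im[230:330,190:290,::-1],(600,600),interpolation=2))
a=cv2.imread("pics/s4.png");b=cv2.imread("pics/t4.png");cv2.imwrite("pics/st4.png",cv2.resize(np.hstack([a,b]),(800,400)))
q,R=pose(.018,20,.0018); plan(q,R,8)
```

```text
9.7833 [ 0.4908 -0.1111  0.0997] tip [0.5238 0.0866 0.0248] [-1.2  0.2 -6. ] [ 0.443 -0.055  0.004]
8x dp [0.565, -0.0, 0.0] turn [0.0, 0.0, 0.0002] | end [ 0.4981 -0.071   0.0851] err 0.02 minrad 0.503
```

View pics/st4.png

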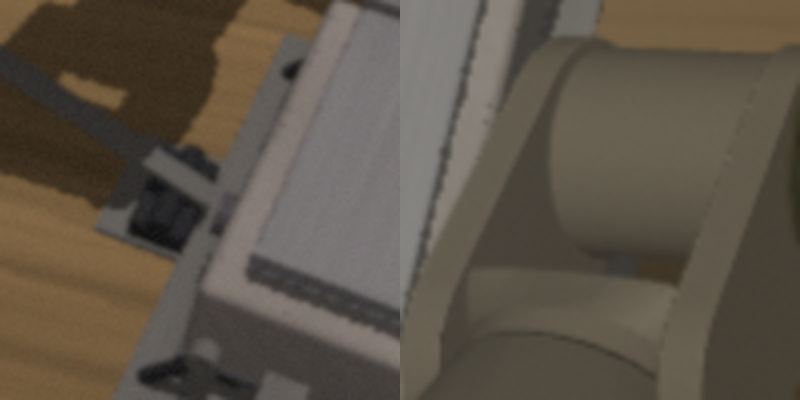

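In the scene crop (left half), the blade lies across the ridge and points at the middle of the lip. The top view is blocked by the arm. I'll slide in.

Call:
{"name": "move_arm", "arguments": {"jaw": [2.0,2.0,2.0,2.0,2.0,2.0,2.0,2.0,2.0,2.0], "dp": [[0.565,0,0],[0.565,0,0],[0.565,0,0],[0.565,0,0],[0.565,0,0],[0.565,0,0],[0.565,0,0],[0.565,0,0],[0,0,0],[0,0,0]], "turn": [[0,0,0],[0,0,0],[0,0,0],[0,0,0],[0,0,0],[0,0,0],[0,0,0],[0,0,0],[0,0,0],[0,0,0]]}}

```text
time_s: 10.72
position: [0.498, -0.0712, 0.0852]
tool_rot: [[0.156, 0.986, -0.057], [0.927, -0.166, -0.337], [-0.342, -0.0, -0.94]]
ft_force: [-0.3, 0.6, -4.8]
grip_width: 0.0221
gripper_force: 79.1
```

```bash
cat >> h.py <<'E'
def tang(p): return .008*(1/np.cos(np.radians(p))-1)
def rep():
    st=observe(); R=np.array(st["tool_rot"])
    print("t",st["time_s"],"pos",st["position"].round(4),"tip",bartip(st).round(4),"pitch",np.degrees(np.arcsin(-R[2,0])).round(2),"F",st["ft_force"].round(1),"M",st["wrist_torque"].round(2)); return st
E
python3 - <<'E'
from h import *
rep(); T=None
for p,c in((18,.0),(14,0),(10,0),(6,0),(3,0)):
    q,R=pose(.018,p,c+tang(p)); T=plan(q,R,4,T)
    print(p,"top at lip",1000*(.028+c+tang(p)-.044*np.tan(np.radians(p))+.006/np.cos(np.radians(p))),"tip top",1000*(.028+c-.062*np.tan(np.radians(p))+.006))
E
```

```text
t 10.7167 pos [ 0.498  -0.0712  0.0852] tip [0.5313 0.1264 0.0101] pitch 20.01 F [-0.3  0.6 -4.8] M [ 0.42 -0.11  0.02]
4x dp [-0.005, -0.0, 0.162] turn [0.0, 0.0088, 0.0002] | end [ 0.4977 -0.0735  0.0792] err 0.02 minrad 0.503
18 top at lip 20.424004505087865 tip top 13.85497883355981
4x dp [-0.037, -0.0, 0.265] turn [0.0001, 0.0174, -0.0] | end [ 0.4969 -0.0779  0.0694] err 0.01 minrad 0.503
14 top at lip 23.458158685798626 tip top 18.5416638237228
4x dp [-0.03, -0.0, 0.266] turn [-0.0, 0.0175, -0.0] | end [ 0.4963 -0.0813  0.0593] err 0.02 minrad 0.503
10 top at lip 26.45758541522797 tip top 23.06772719607517
4x dp [-0.021, -0.0, 0.267] turn [-0.0, 0.0174, -0.0] | end [ 0.4959 -0.0837  0.0489] err 0.01 minrad 0.503
6 top at lip 29.452529562199466 tip top 27.48353741352806
4x dp [-0.012, -0.0, 0.199] turn [-0.0, 0.0131, -0.0] | end [ 0.4957 -0.0848  0.041 ] err 0.01 minrad 0.503
3 top at lip 31.713270555517077 tip top 30.750717684451445
```

Call:
{"name": "move_arm", "arguments": {"jaw": [2.0,2.0,2.0,2.0,2.0,2.0,2.0,2.0,2.0], "dp": [[-0.005,0,0.162],[-0.005,0,0.162],[-0.005,0,0.162],[-0.005,0,0.162],[-0.037,0,0.265],[-0.037,0,0.265],[-0.037,0,0.265],[-0.037,0,0.265],[0,0,0]], "turn": [[0,0.0088,0],[0,0.0088,0],[0,0.0088,0],[0,0.0088,0],[0,0.0174,0],[0,0.0174,0],[0,0.0174,0],[0,0.0174,0],[0,0,0]]}}

```text
time_s: 11.47
position: [0.4966, -0.0788, 0.0691]
tool_rot: [[0.163, 0.986, -0.041], [0.957, -0.168, -0.237], [-0.241, -0.0, -0.971]]
ft_force: [1.5, -0.0, -5.3]
grip_width: 0.0222
gripper_force: 79.1
```

Call:
{"name": "move_arm", "arguments": {"jaw": [2.0,2.0,2.0,2.0,2.0], "dp": [[-0.03,0,0.266],[-0.03,0,0.266],[-0.03,0,0.266],[-0.03,0,0.266],[0,0,0]], "turn": [[0,0.0175,0],[0,0.0175,0],[0,0.0175,0],[0,0.0175,0],[0,0,0]]}}

```text
time_s: 11.88
position: [0.4963, -0.081, 0.0589]
tool_rot: [[0.165, 0.986, -0.028], [0.972, -0.167, -0.167], [-0.17, 0.0, -0.985]]
ft_force: [1.5, 7.0, -5.1]
grip_width: 0.0225
gripper_force: 79.4
```

```bash
python3 -c "
from h import *
rep()"
```

```text
t 11.8833 pos [ 0.4963 -0.081   0.0589] tip [0.5315 0.1266 0.0205] pitch 9.78 F [ 1.5  7.  -5.1] M [ 1.18 -0.34 -0.03]
```

```bash
cat >> h.py <<'E'
def load(st=None):
    """force bar->shaker in N (lever about ridge contact), for lip and tip contact"""
    st=st or observe(); R=np.array(st["tool_rot"]); F=np.array(st["ft_force"]); b,y,z=R.T
    O=st["position"]-.23*z; und=st["position"]+BZ*z
    C=und+((RIDGE-und)@b)*b                     # contact on underside next to ridge
    g=st["position"]+.002*b-.004*z; Wt=np.array([0,0,-5.5])
    M=np.array(st["wrist_torque"])+np.cross(O-C,F)-np.cross(g-C,Wt)
    m=M@y; s=(C-st["position"])@b+BX
    # load L along +z(tool) at distance a ahead: moment about y = -a*L (b x z = -y)
    print("load lip %.1f tip %.1f  ridge at bar x %.0f mm, underside over ridge %.1f mm"%(-m/.044,-m/(.245-s),s*1000,(C[2]-RIDGE[2])*1000))
E
python3 -c "
from h import *
st=rep();load(st)"
```

```text
t 11.8833 pos [ 0.4963 -0.081   0.0589] tip [0.5315 0.1266 0.0205] pitch 9.78 F [ 1.5  7.  -5.1] M [ 1.18 -0.34 -0.03]
load lip 19.7 tip 13.7  ridge at bar x 182 mm, underside over ridge 0.3 mm
```

Call:
{"name": "move_arm", "arguments": {"jaw": [2.0,2.0], "dp": [[-0.02,0,0.266],[0,0,0]], "turn": [[0,0.0174,0],[0,0,0]]}}

```text
time_s: 12.05
position: [0.4961, -0.0815, 0.0563]
tool_rot: [[0.165, 0.986, -0.026], [0.974, -0.167, -0.151], [-0.153, -0.0, -0.988]]
ft_force: [2.0, 7.9, -5.9]
grip_width: 0.0221
gripper_force: 79.2
```

```bash
python3 -c "
from h import *
st=rep();load(st)"
```

```text
t 12.05 pos [ 0.4961 -0.0815  0.0563] tip [0.5315 0.1267 0.0216] pitch 8.79 F [ 2.   7.9 -5.9] M [ 1.19 -0.34 -0.04]
load lip 22.3 tip 15.5  ridge at bar x 182 mm, underside over ridge 0.3 mm
```

Call:
{"name": "move_arm", "arguments": {"jaw": [2.0,2.0,2.0,2.0,2.0], "dp": [[-0.018,0,0.267],[0,0,0],[-0.016,0,0.267],[-0.014,0,0.267],[0,0,0]], "turn": [[0,0.0174,0],[0,0,0],[0,0.0174,0],[0,0.0174,0],[0,0,0]]}}

```text
time_s: 12.47
position: [0.4959, -0.0828, 0.0484]
tool_rot: [[0.167, 0.986, -0.017], [0.981, -0.167, -0.099], [-0.1, 0.0, -0.995]]
ft_force: [2.2, 10.7, -3.4]
grip_width: 0.022
gripper_force: 79.4
```

```bash
python3 -c "
from h import *
st=rep();load(st)"
```

```text
t 12.4667 pos [ 0.4959 -0.0828  0.0484] tip [0.5315 0.1269 0.025 ] pitch 5.76 F [ 2.2 10.7 -3.4] M [ 1.51 -0.36 -0.04]
load lip 35.3 tip 24.5  ridge at bar x 182 mm, underside over ridge 0.3 mm
```

Call:
{"name": "move_arm", "arguments": {"jaw": [2.0,2.0,2.0,2.0], "dp": [[-0.013,0,0.267],[0,0,0],[-0.012,0,0.267],[0,0,0]], "turn": [[0,0.0174,0],[0,0,0],[0,0.0174,0],[0,0,0]]}}

```text
time_s: 12.8
position: [0.4959, -0.0834, 0.0433]
tool_rot: [[0.167, 0.986, -0.011], [0.984, -0.167, -0.065], [-0.066, 0.0, -0.998]]
ft_force: [1.9, 11.1, -3.2]
grip_width: 0.0225
gripper_force: 79.4
```

```bash
python3 -c "
from h import *
st=rep();load(st)
n='scene';im,d,W=cloud(n);W0=np.load('/tmp/scene.npz')['W']
dr=np.array([np.cos(np.radians(YAW)),np.sin(np.radians(YAW))]);l=np.array([-dr[1],dr[0]])
X=(W0[...,:2]-RIDGE[:2])@dr;Y=(W0[...,:2]-RIDGE[:2])@l;Z=W0[...,2]
for a in(.06,.1,.14,.18,.22):
    s=(abs(X-a)<.02)&(Y<-.06)&(Y>-.115)&(Z>.09)&(Z<.12); print(a,s.sum(),np.nanmedian(W[...,2][s]-Z[s]).round(4))
"
```

```text
t 12.8 pos [ 0.4959 -0.0834  0.0433] tip [0.5315 0.127  0.0272] pitch 3.78 F [ 1.9 11.1 -3.2] M [ 1.58 -0.4  -0.04]
load lip 34.4 tip 23.9  ridge at bar x 182 mm, underside over ridge 0.4 mm
0.06 577 0.0045
0.1 805 0.0037
0.14 845 0.0026
0.18 885 0.0016
0.22 929 0.0007
```

Call:
{"name": "move_arm", "arguments": {"jaw": [2.0,2.0,2.0,2.0,2.0], "dp": [[-0.01,0,0.267],[0,0,0],[-0.008,0,0.267],[0,0,0],[0,0,0]], "turn": [[0,0.0174,0],[0,0,0],[0,0.0174,0],[0,0,0],[0,0,0]]}}

```text
time_s: 13.27
position: [0.4959, -0.0838, 0.0383]
tool_rot: [[0.167, 0.986, -0.005], [0.985, -0.167, -0.032], [-0.032, 0.0, -0.999]]
ft_force: [1.6, 11.3, -2.0]
grip_width: 0.0224
gripper_force: 79.6
```

Call:
{"name": "move_arm", "arguments": {"jaw": [2.0,2.0,2.0,2.0], "dp": [[-0.005,0,0.267],[0,0,0],[-0.002,0,0.267],[0,0,0]], "turn": [[0,0.0174,0],[0,0,0],[0,0.0174,0],[0,0,0]]}}

```text
time_s: 13.6
position: [0.4959, -0.0841, 0.033]
tool_rot: [[0.167, 0.986, 0.001], [0.986, -0.167, 0.003], [0.003, 0.001, -1.0]]
ft_force: [2.4, 11.4, -0.1]
grip_width: 0.0219
gripper_force: 79.8
```

```bash
cat >> h.py <<'E'
def rise():
    im,d,W=cloud("scene");Z0=np.load("/tmp/scene.npz"); W0=Z0["W"]
    dr=np.array([np.cos(np.radians(YAW)),np.sin(np.radians(YAW))]);l=np.array([-dr[1],dr[0]])
    X=(W0[...,:2]-RIDGE[:2])@dr;Y=(W0[...,:2]-RIDGE[:2])@l;Z=W0[...,2]; dz=W[...,2]-Z
    s=(X>.06)&(X<.24)&(Y<-.06)&(Y>-.115)&(Z>.09)&(Z<.12)&(abs(dz)<.03)
    k,c=np.polyfit(X[s],dz[s],1); print("lip rise mm",round(1000*(k*.044+c),2),"at pivot",round(1000*(k*.249+c),2)); return im
E
python3 -c "
from h import *
st=rep();load(st);save('s5',rise())"
```

```text
t 13.6 pos [ 0.4959 -0.0841  0.033 ] tip [0.5316 0.1269 0.0317] pitch -0.19 F [ 2.4 11.4 -0.1] M [ 1.45 -0.37  0.09]
load lip 46.7 tip 32.5  ridge at bar x 182 mm, underside over ridge 0.5 mm
lip rise mm 6.88 at pivot 0.4
```

```bash
cat >> h.py <<'E'
def bladefit(names=("scene","wrist")):
    for n in names:
        st=observe(); im,d,W=cloud(n); m,p=mask(n,"bar")
        if m is None: print(n,"none"); continue
        m=cv2.erode(m.astype(np.uint8),np.ones((3,3)))>0
        P=W[m&(d>0)]; R=np.array(st["tool_rot"]); Q=(P-st["position"])@R
        k=(Q[:,0]>.03)&(Q[:,0]<.21)&(abs(Q[:,1])<.012)&(abs(Q[:,2])<.025); Q=Q[k]
        for _ in range(3):
            A=np.polyfit(Q[:,0],Q[:,2],1); r=Q[:,2]-np.polyval(A,Q[:,0]); Q=Q[abs(r)<.004]
        B=np.polyfit(Q[:,0],Q[:,1],1)
        print(n,len(Q),"x range",Q[:,0].min().round(3),Q[:,0].max().round(3),"top z tool at x=0: %.1f mm, slope down %.2f deg, yaw %.2f deg"%(A[1]*1000,np.degrees(A[0]),np.degrees(B[0])))
E
python3 -c "
from h import *
bladefit()
im=cv2.imread('pics/s5.png')[200:330,340:500]; cv2.imwrite('pics/s5c.png',cv2.resize(im,(738,600),interpolation=2))"
```

```text
scene 359 x range 0.031 0.178 top z tool at x=0: -2.3 mm, slope down 0.51 deg, yaw -0.34 deg
wrist 11220 x range 0.03 0.108 top z tool at x=0: -2.0 mm, slope down 0.50 deg, yaw 0.11 deg
```

View pics/s5c.png

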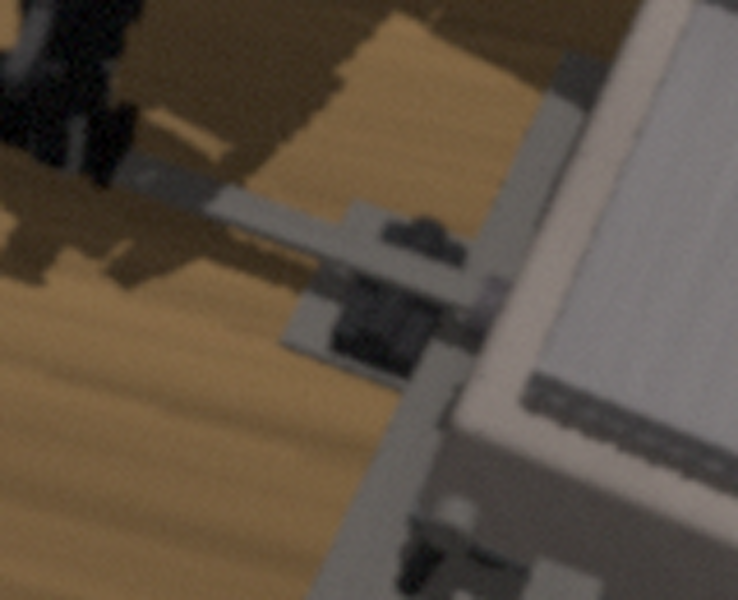

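```bash
cat >> h.py <<'E'
def rise2():
    W0=np.load("/tmp/scene.npz")["W"]; Ws=[cloud("scene")[2] for _ in range(3)]; W=np.mean(Ws,0)
    dr=np.array([np.cos(np.radians(YAW)),np.sin(np.radians(YAW))]);l=np.array([-dr[1],dr[0]])
    def loc(W): return (W[...,:2]-RIDGE[:2])@dr,(W[...,:2]-RIDGE[:2])@l,W[...,2]
    X0,Y0,Z0=loc(W0);X,Y,Z=loc(W)
    for a in(.06,.08,.1,.12,.16,.2,.24):
        o=[]
        for lo,hi in((-.12,-.08),(-.08,-.04),(.04,.08)):
            f=lambda X,Y,Z:np.nanmedian(Z[(abs(X-a)<.01)&(Y>lo)&(Y<hi)&(Z>.095)&(Z<.135)])
            o.append(round(1000*(f(X,Y,Z)-f(X0,Y0,Z0)),1))
        print(a,o)
E
python3 -c "
from h import *
rise2(); rep()"
```

```text
0.06 [np.float64(-6.2), np.float64(-4.6), np.float64(-4.4)]
0.08 [np.float64(5.7), np.float64(7.6), np.float64(7.8)]
0.1 [np.float64(5.2), np.float64(6.9), np.float64(7.1)]
0.12 [np.float64(4.2), np.float64(5.9), np.float64(6.3)]
0.16 [np.float64(2.4), np.float64(4.3), np.float64(nan)]
0.2 [np.float64(0.9), np.float64(2.3), np.float64(2.4)]
0.24 [np.float64(0.3), np.float64(0.6), np.float64(0.6)]
t 14.0 pos [ 0.496  -0.0841  0.0332] tip [0.5316 0.1269 0.0317] pitch -0.12 F [ 2.4  9.4 -0.5] M [ 1.29 -0.27  0.02]
  return np.nanmean(a, axis, out=out, keepdims=keepdims)
```

The crop shows the blade across the ridge and under the middle of the lip (pixel about (480,300)). Measured at fixed places on the platform, the lip is up about 9.4 mm, so only about 1.7 mm is left and I'll take half-degree steps.

Call:
{"name": "move_arm", "arguments": {"jaw": [2.0,2.0], "dp": [[0,0,0.134],[0,0,0]], "turn": [[0,0.0087,0],[0,0,0]]}}

```text
time_s: 14.17
position: [0.496, -0.0841, 0.0319]
tool_rot: [[0.167, 0.986, 0.003], [0.986, -0.167, 0.011], [0.011, 0.001, -1.0]]
ft_force: [2.6, 11.5, 0.7]
grip_width: 0.0222
gripper_force: 79.8
```

Call:
{"name": "move_arm", "arguments": {"jaw": [2.0,2.0,2.0], "dp": [[0,0,0.134],[0,0,0],[0,0,0]], "turn": [[0,0.0087,0],[0,0,0],[0,0,0]]}}

```text
time_s: 14.42
position: [0.496, -0.0842, 0.0306]
tool_rot: [[0.167, 0.986, 0.004], [0.986, -0.167, 0.019], [0.02, 0.001, -1.0]]
ft_force: [1.7, 11.0, 0.7]
grip_width: 0.0222
gripper_force: 79.9
```

```bash
python3 -W ignore -c "
from h import *
st=rep();load(st);rise2();load()"
```

```text
t 14.4167 pos [ 0.496  -0.0842  0.0306] tip [0.5316 0.1268 0.0328] pitch -1.12 F [ 1.7 11.   0.7] M [ 1.32 -0.28 -0.  ]
load lip 49.0 tip 34.1  ridge at bar x 182 mm, underside over ridge 0.6 mm
0.06 [np.float64(-5.4), np.float64(-3.7), np.float64(-3.6)]
0.08 [np.float64(6.1), np.float64(8.5), np.float64(8.7)]
0.1 [np.float64(6.0), np.float64(7.7), np.float64(7.8)]
0.12 [np.float64(4.9), np.float64(6.7), np.float64(7.1)]
0.16 [np.float64(2.7), np.float64(4.7), np.float64(nan)]
0.2 [np.float64(1.3), np.float64(2.5), np.float64(2.7)]
0.24 [np.float64(0.3), np.float64(0.7), np.float64(0.6)]
load lip 50.8 tip 35.3  ridge at bar x 182 mm, underside over ridge 0.6 mm
```

Call:
{"name": "move_arm", "arguments": {"jaw": [2.0,2.0,2.0], "dp": [[0,0,0.107],[0,0,0],[0,0,0]], "turn": [[0,0.007,0],[0,0,0],[0,0,0]]}}

```text
time_s: 14.82
position: [0.496, -0.0842, 0.0296]
tool_rot: [[0.166, 0.986, 0.005], [0.986, -0.166, 0.026], [0.026, 0.001, -1.0]]
ft_force: [1.5, 10.6, 1.5]
grip_width: 0.0229
gripper_force: 79.9
```

```bash
python3 -W ignore -c "
from h import *
st=rep();load(st);rise2();load()
im,d,W=cloud('scene');a=np.load('/tmp/scene.npz')['im']
c=np.hstack([a[280:370,395:495],im[280:370,395:495]])[:,:,::-1];cv2.imwrite('pics/leg.png',cv2.resize(c,(800,360),interpolation=2))"
```

```text
t 14.8167 pos [ 0.496  -0.0842  0.0296] tip [0.5316 0.1268 0.0333] pitch -1.52 F [ 1.5 10.6  1.5] M [ 1.19 -0.24  0.06]
load lip 52.6 tip 36.5  ridge at bar x 182 mm, underside over ridge 0.6 mm
0.06 [np.float64(-5.1), np.float64(-3.4), np.float64(-3.3)]
0.08 [np.float64(6.9), np.float64(8.8), np.float64(8.8)]
0.1 [np.float64(6.1), np.float64(7.9), np.float64(8.0)]
0.12 [np.float64(4.9), np.float64(6.9), np.float64(7.3)]
0.16 [np.float64(3.0), np.float64(4.9), np.float64(nan)]
0.2 [np.float64(1.2), np.float64(2.6), np.float64(2.8)]
0.24 [np.float64(0.4), np.float64(0.6), np.float64(0.6)]
load lip 54.0 tip 37.5  ridge at bar x 182 mm, underside over ridge 0.6 mm
```

View pics/leg.png

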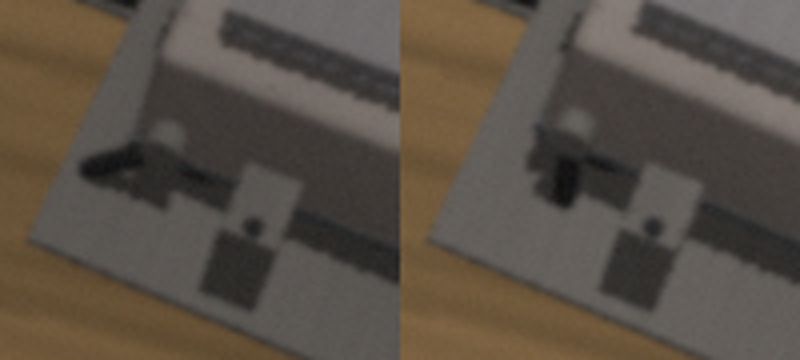

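The leg, splayed forward at (95,165) in the left half before the lift, now stands upright under the shaker at (565,185) in the right half. I'll add a little more lift for margin, then let the shaker down.

Call:
{"name": "move_arm", "arguments": {"jaw": [2.0,2.0,2.0,2.0], "dp": [[0,0,0.054],[0,0,0],[0,0,0],[0,0,0]], "turn": [[0,0.0035,0],[0,0,0],[0,0,0],[0,0,0]]}}

```text
time_s: 15.35
position: [0.496, -0.0842, 0.0292]
tool_rot: [[0.166, 0.986, 0.006], [0.986, -0.166, 0.029], [0.03, 0.001, -1.0]]
ft_force: [2.0, 9.6, 2.3]
grip_width: 0.0221
gripper_force: 79.9
```

```bash
python3 -W ignore -c "
from h import *
st=rep();load(st)"
```

```text
t 15.35 pos [ 0.496  -0.0842  0.0292] tip [0.5316 0.1268 0.0336] pitch -1.71 F [2.  9.6 2.3] M [ 1.17 -0.17  0.08]
load lip 51.0 tip 35.4  ridge at bar x 182 mm, underside over ridge 0.7 mm
```

Call:
{"name": "move_arm", "arguments": {"jaw": [2.0,2.0,2.0,2.0,2.0,2.0,2.0], "dp": [[0,0,-0.134],[0,0,-0.134],[0,0,-0.134],[0,0,-0.267],[0,0,-0.267],[0,0,-0.267],[0,0,0]], "turn": [[0,-0.0087,0],[0,-0.0087,0],[0,-0.0087,0],[0,-0.0174,0],[0,-0.0174,0],[0,-0.0174,0],[0,0,0]]}}

```text
time_s: 15.93
position: [0.4959, -0.0851, 0.0412]
tool_rot: [[0.166, 0.986, -0.008], [0.985, -0.166, -0.051], [-0.052, 0.001, -0.999]]
ft_force: [-0.0, 0.4, -4.9]
grip_width: 0.022
gripper_force: 79.1
```

```bash
python3 -W ignore -c "
from h import *
st=rep();load(st);rise2()"
```

```text
t 15.9333 pos [ 0.4959 -0.0851  0.0412] tip [0.5314 0.1256 0.0281] pitch 2.98 F [-0.   0.4 -4.9] M [0.06 0.   0.03]
load lip 3.7 tip 2.6  ridge at bar x 183 mm, underside over ridge 0.3 mm
0.06 [np.float64(-6.2), np.float64(-4.4), np.float64(-4.4)]
0.08 [np.float64(5.5), np.float64(7.7), np.float64(7.9)]
0.1 [np.float64(5.4), np.float64(6.9), np.float64(7.1)]
0.12 [np.float64(3.9), np.float64(6.1), np.float64(6.4)]
0.16 [np.float64(2.5), np.float64(4.3), np.float64(nan)]
0.2 [np.float64(1.0), np.float64(2.3), np.float64(2.5)]
0.24 [np.float64(0.2), np.float64(0.5), np.float64(0.5)]
```

The legs hold: the load fell to almost nothing and the lip stayed about 10 mm up. I'll free the blade, draw it out and return it to where it first lay.

```bash
python3 -W ignore - <<'E'
from h import *
q,R=pose(.018,6,.002+tang(6)); T=plan(q,R,3); print(bartip(dict(position=T[0],tool_rot=T[1])))
q,R=pose(-.13,6,.002+tang(6)); T=plan(q,R,10,T); print(bartip(dict(position=T[0],tool_rot=T[1])))
T=plan([.4454,-.2569,.04],R_bar(87.4,0,1),8,T)
T=plan([.4454,-.2569,.0065],R_bar(87.4,0,1),5,T)
E
```

```text
3x dp [0.028, -0.0, -0.343] turn [0.0, -0.0181, 0.0] | end [ 0.4959 -0.0837  0.0509] err 0.01 minrad 0.503
[0.53137296 0.12592931 0.02650332]
10x dp [-1.488, -0.0, -0.0] turn [0.0, 0.0, 0.0] | end [ 0.4713 -0.2296  0.0664] err 0.01 minrad 0.503
[ 0.5067102  -0.01998557  0.04206079]
8x dp [-0.356, -0.282, 0.352] turn [-0.0008, 0.0131, -0.0152] | end [ 0.4454 -0.2569  0.04  ] err 0.02 minrad 0.514
5x dp [0.0, -0.0, 0.67] turn [0.0, -0.0, -0.0001] | end [ 0.4454 -0.2569  0.0065] err 0.02 minrad 0.514
```

Call:
{"name": "move_arm", "arguments": {"jaw": [2.0,2.0,2.0,2.0,2.0,2.0], "dp": [[0.028,0,-0.343],[0.028,0,-0.343],[0.028,0,-0.343],[0,0,0],[-0.3,0,0],[-0.3,0,0]], "turn": [[0,-0.0181,0],[0,-0.0181,0],[0,-0.0181,0],[0,0,0],[0,0,0],[0,0,0]]}}

```text
time_s: 16.58
position: [0.4949, -0.0895, 0.0516]
tool_rot: [[0.165, 0.986, -0.017], [0.981, -0.166, -0.103], [-0.105, 0.0, -0.995]]
ft_force: [0.1, -0.2, -6.0]
grip_width: 0.0227
gripper_force: 79.1
```

Call:
{"name": "move_arm", "arguments": {"jaw": [2.0,2.0,2.0,2.0,2.0,2.0,2.0,2.0,2.0,2.0,2.0], "dp": [[-0.888,0,0],[-1.488,0,0],[-1.488,0,0],[-1.488,0,0],[-1.488,0,0],[-1.488,0,0],[-1.488,0,0],[-1.488,0,0],[-1.488,0,0],[-1.488,0,0],[0,0,0]], "turn": [[0,0,0],[0,0,0],[0,0,0],[0,0,0],[0,0,0],[0,0,0],[0,0,0],[0,0,0],[0,0,0],[0,0,0],[0,0,0]]}}

```text
time_s: 17.5
position: [0.4709, -0.2328, 0.0668]
tool_rot: [[0.168, 0.986, -0.017], [0.98, -0.169, -0.105], [-0.106, 0.001, -0.994]]
ft_force: [0.1, -0.0, -5.7]
grip_width: 0.0224
gripper_force: 79.1
```

```bash
python3 -W ignore - <<'E'
from h import *
rep(); bladefit(("wrist",)); rise2()
T=plan([.4454,-.2569,.04],R_bar(87.4,0,1),8)
E
```

```text
t 17.5 pos [ 0.4709 -0.2328  0.0668] tip [ 0.5069 -0.0233  0.0421] pitch 6.09 F [ 0.1 -0.  -5.7] M [ 0.06 -0.01  0.03]
wrist 11097 x range 0.03 0.108 top z tool at x=0: -1.9 mm, slope down -0.02 deg, yaw 0.11 deg
0.06 [np.float64(-6.0), np.float64(-4.5), np.float64(-4.4)]
0.08 [np.float64(5.7), np.float64(7.8), np.float64(8.0)]
0.1 [np.float64(5.1), np.float64(6.9), np.float64(7.2)]
0.12 [np.float64(4.3), np.float64(6.0), np.float64(6.5)]
0.16 [np.float64(2.3), np.float64(4.4), np.float64(nan)]
0.2 [np.float64(1.1), np.float64(2.3), np.float64(2.4)]
0.24 [np.float64(0.2), np.float64(0.6), np.float64(0.5)]
8x dp [-0.362, -0.279, 0.352] turn [-0.0008, 0.0131, -0.0152] | end [ 0.4454 -0.2569  0.04  ] err 0.03 minrad 0.514
```

Call:
{"name": "move_arm", "arguments": {"jaw": [2.0,2.0,2.0,2.0,2.0,2.0,2.0,2.0,2.0], "dp": [[-0.362,-0.279,0.352],[-0.362,-0.279,0.352],[-0.362,-0.279,0.352],[-0.362,-0.279,0.352],[-0.362,-0.279,0.352],[-0.362,-0.279,0.352],[-0.362,-0.279,0.352],[-0.362,-0.279,0.352],[0,0,0]], "turn": [[-0.0008,0.0131,-0.0152],[-0.0008,0.0131,-0.0152],[-0.0008,0.0131,-0.0152],[-0.0008,0.0131,-0.0152],[-0.0008,0.0131,-0.0152],[-0.0008,0.0131,-0.0152],[-0.0008,0.0131,-0.0152],[-0.0008,0.0131,-0.0152],[0,0,0]]}}

```text
time_s: 18.5
position: [0.4452, -0.2575, 0.0396]
tool_rot: [[0.045, 0.999, -0.001], [0.999, -0.045, 0.001], [0.001, -0.001, -1.0]]
ft_force: [0.5, -0.3, -6.0]
grip_width: 0.0225
gripper_force: 79.0
```

Call:
{"name": "move_arm", "arguments": {"jaw": [2.0,2.0,2.0,2.0,2.0,2.0], "dp": [[0,0,0.8],[0,0,1.0],[0,0,1.0],[0,0,0.5],[0,0,0.15],[0,0,0]], "turn": [[0,0,0],[0,0,0],[0,0,0],[0,0,0],[0,0,0],[0,0,0]]}}

```text
time_s: 19.0
position: [0.4455, -0.2569, 0.0052]
tool_rot: [[0.045, 0.999, -0.001], [0.999, -0.045, 0.001], [0.001, -0.001, -1.0]]
ft_force: [0.4, -0.2, -4.9]
grip_width: 0.022
gripper_force: 79.1
```

Now to release the bar and back straight up.

Call:
{"name": "move_arm", "arguments": {"jaw": [2.5,3.0,4.0,6.0,8.5,8.5,8.5,8.5,8.5,8.5], "dp": [[0,0,0.05],[0,0,0],[0,0,0],[0,0,0],[0,0,0],[0,0,0],[0,0,0],[0,0,0],[0,0,0],[0,0,0]], "turn": [[0,0,0],[0,0,0],[0,0,0],[0,0,0],[0,0,0],[0,0,0],[0,0,0],[0,0,0],[0,0,0],[0,0,0]]}}

```text
time_s: 19.83
position: [0.4456, -0.2574, 0.0051]
tool_rot: [[0.046, 0.999, 0.0], [0.999, -0.046, -0.0], [-0.0, 0.0, -1.0]]
ft_force: [0.3, -0.4, -0.3]
grip_width: 0.0849
gripper_force: 0.0
```

Call:
{"name": "move_arm", "arguments": {"jaw": [8.5,8.5,8.5,8.5,8.5,8.5,8.5,8.5,8.5], "dp": [[0,0,-1],[0,0,-2],[0,0,-2.5],[0,0,-2.5],[0,0,-2.5],[0,0,-2],[0,0,-1],[0,0,0],[0,0,0]], "turn": [[0,0,0],[0,0,0],[0,0,0],[0,0,0],[0,0,0],[0,0,0],[0,0,0],[0,0,0],[0,0,0]]}}

```text
time_s: 20.58
position: [0.4455, -0.2573, 0.1406]
tool_rot: [[0.046, 0.999, 0.001], [0.999, -0.046, -0.001], [-0.001, 0.001, -1.0]]
ft_force: [-0.3, 0.1, 0.1]
grip_width: 0.0852
gripper_force: 0.0
```

```bash
python3 -W ignore - <<'E'
from h import *
rep(); rise2(); im,d,W=cloud("scene"); save("end",im)
m,p=mask("scene","bar"); P=W[m&(d>0)]; print(rect(P),np.percentile(P[:,2],[5,50,95]).round(4))
E
```

```text
t 20.5833 pos [ 0.4455 -0.2573  0.1406] tip [ 0.4553 -0.0435  0.1385] pitch 0.04 F [-0.3  0.1  0.1] M [-0.03  0.02 -0.02]
0.06 [np.float64(-6.1), np.float64(-4.6), np.float64(-4.3)]
0.08 [np.float64(5.8), np.float64(7.8), np.float64(7.9)]
0.1 [np.float64(5.4), np.float64(6.8), np.float64(7.2)]
0.12 [np.float64(4.3), np.float64(6.0), np.float64(6.3)]
0.16 [np.float64(2.1), np.float64(4.4), np.float64(nan)]
0.2 [np.float64(0.9), np.float64(2.4), np.float64(2.3)]
0.24 [np.float64(0.2), np.float64(0.6), np.float64(0.5)]
(array([ 442.5, -194.1]), array([305.2,  51.7]), 85.5) [0.0026 0.0086 0.0266]
```

View pics/end.png

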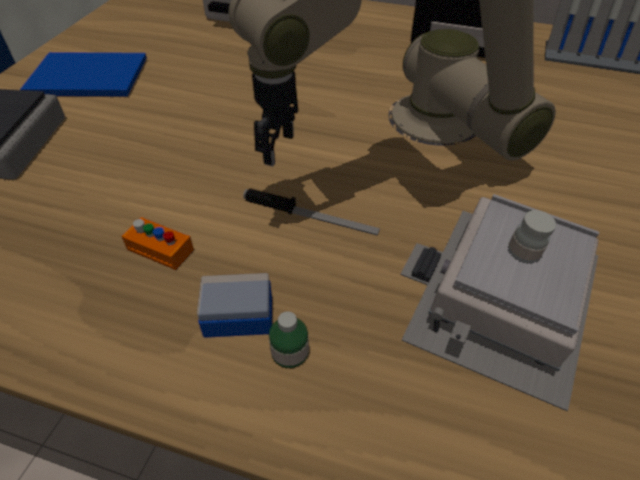

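The final picture shows the bar flat on the bench (from (247,195) to (378,230)), well clear of the fulcrum at (425,265). The jar is still standing at (533,230), the leg is under the shaker at (437,320), and the bystanders have not moved.

```bash
python3 -c "
from h import *
print(ticket.close_job())"
```

```text
the job is handed in; nothing more can be done
None
```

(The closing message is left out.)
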